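# Trim the router's spindle speed

### The arm

A 6-joint arm with a two-finger parallel gripper is mounted at the origin on the work surface. World frame = base frame: x ahead of the robot, y to its left, z up, the work surface at z = 0. Lengths are in m, angles in rad, forces in N, time in s.
With the tool pointing down it reaches from about 0.425 to 1.125 m from the base axis. Payload 14.9 kg.
Tool frame: the origin (TCP) lies midway between the tips of the shut fingers; the grasp point (between the pads) lies 19 mm behind it; z points along the fingers, x is the direction in which the jaws open and shut, and the axes are right-handed (so a half turn about z gives the same grasp; the last joint's range is limited). The gripper opens to 91 mm and grips with 3 to 60 N. Pads are 32 mm wide; open, the fingers measure 118 mm over their backs; the gripper's body (76 mm by 178 mm) begins 60 mm behind the grasp point.
Start: joints at [1.222, 0.379, 1.734, -0, 1.028, -0.033], TCP at [0.217, 0.665, 0.214] pointing down, gripper open.
Joint ranges: [-2.77, 2.77], [-0.74, 2.19], [0, 2.66], [-1.06, 4.2], [0.31, 2.87], [-3.08, 3.08]. Speed limits (rad/s): [1.89, 1.89, 2.39, 3.14, 3.14, 3.14].

### API

Orientations are given as a unit quaternion [x, y, z, w].
In Python, from cell import goto, movel, set_joints, gripper_to, wait, inverse_kinematics, observe, snapshot, calibration, PlanningError, finish_job, find_in, regions_of, place_of gives the robot as it stands. Calls block until the motion is done:
- goto(position, orientation): joint-space move of the TCP to a pose.
- movel(position, max_speed=0.15, attitude=None, threshold=None): straight line of the TCP; attitude=None keeps the orientation; max_speed is the mean speed in m/s. With threshold (N) it stops when the force on the tool has changed by that much, and returns True; else False.
- set_joints(angles): joint-space move.
- gripper_to(opening, grasp_force=None): finger opening in m; grasp_force is the grip in N (None keeps the last); returns when the fingers have stopped.
- wait(seconds).
- inverse_kinematics(position, orientation): joint angles nearest the present ones, or None.
- observe(): the state.
- snapshot(name): name is "side" or "top" or "wrist"; returns (picture, depth): 400x640x3 uint8, red, green, blue; 400x640 float32, m along the optical axis (not along the pixel's ray), 0 where there is no reading.
- calibration(name): a dict with "fx", "fy", "cx", "cy" (pixels), "view" (4x4, takes a point from world to camera coordinates). Camera axes: x right, y down, z forward; pixel columns grow to the right and rows downward; lengths in m; the calibration is good to about 2 mm. A picture is of the moment at which its call begins: read the wrist's pose just before it. calibration takes no time and is no camera call; for the wrist camera it gives the pose at the moment of the call.
A pose or a line that the arm cannot do raises PlanningError and nothing moves.
- finish_job(): hands the job in, once; it reports no verdict.
Trained networks look in the newest picture that a camera, given by its name, has taken for a name from the list of things; names that differ only in an ending like _2 or _b are one class to them, and where a whole thing is asked for, a point or a joint stands for the part that bears it (a point fixed in the world has none). Each returns a list of dicts, best first, with "score" (0 to 1); they miss things now and then, are a little off and sometimes report something else, mostly with a low value. They report only what shows in the picture. A call takes as long as a camera call. They do not tell look-alikes from the thing itself.
- find_in(camera, target): "rect" ([left, top, right, bottom] in pixels, round what is visible of it).
- regions_of(camera, target): "pixels" (400x640 bool, what is visible of it) and "rect" ([left, top, right, bottom] in pixels, round what is visible of it).
- place_of(camera, target): "pixel" ([row, column] in pixels: a listed point, or the origin of a listed thing).
The state is a dict: "time_s": time; "joint_positions": joint angles; "joint_vel": joint speeds; "effort": joint torques, N m; "position": TCP position; "tool_rot": TCP orientation; "contact_force": force on the tool from outside, world axes, zero at the start; "wrist_torque": the same for the moment, N m; "opening": finger opening in m.
Only numpy, scipy, OpenCV 4.12 (cv2) and the standard library are available. Lean on these libraries where they do the work, as an engineer would, in place of code of your own. Each camera call takes 0.05 s, during which the arm holds its last target.

### The job

Lift the yellow plastic tuning tool off its rest and stand it in the leaning stand, blade down, and let go; then take it again by its top end and use its blade to turn the orange slotted trimmer screw on the controller box until the black pointer is on the green mark. Stand the tool back in the leaning stand and slide the blue dust shutter fully shut over the trimmer. Do not turn the screw with the gripper's fingers, and leave the other things on the table where they are.

Things in the scene. Friction and masses are not known exactly. Their poses are not given: they have to be found in the camera images.
- tuner_center (a point): Plastic tuning tool, straight, 170 mm long, 70 g, lying level on the rest at first (y level, z up). Point on its axis half-way along; x runs along the tool to the blade. Yellow square handle 22 x 22 mm with black bands from x = -85 to +25 mm (faces along y and z), then a white shaft 12 mm thick, then the blade. Centre of mass at x = -22 mm.
- tuner_tip (a point): Middle of the end edge of the tool's blade, 85 mm along x from tuner_center, same axes. The blade is white, flat, 18 mm wide (along y), 4 mm thick (along z) and 20 mm long.
- rest: Fixed low tool rest: aluminium base 130 x 60 x 8 mm, two black notched saddles 12 mm thick, 44 mm wide, at x = -55 and +55 mm, 53 mm tall; origin under its middle, x along the lying tool towards the blade (roughly to the robot's left). Tool axis lies 56 mm above the table, tuner_center 30 mm ahead (+x) of this origin: its handle is free between the saddles. Notches 28 mm wide, 8 mm deep.
- stand_seat (a point): Leaning stand (fixed sloping open channel, green cheeks and foot): where the middle of the blade's end lies when the tool rests in it. x runs down the channel, 55 deg below level, roughly to the robot's left: the seated tool's x axis is the same (blade down, handle up, leaning to the right). z: outward normal; channel floor 11 mm below this point along -z. y: across, as the seated tool's y.
- stand_top (a point): Upper end of the stand's back strip: on the channel floor, 118 mm up the channel from the foot, same axes as stand_seat. The strip is 14 mm wide and 5 mm thick; the top 52 mm of a seated tool's handle stands free beyond it. Green cheeks 30 mm apart (4 mm play each side), 22 mm high, reach only 70 mm up from the foot. Open towards +z: the tool is laid in from there and stays by its weight.
- slot_mouth (a point): Top of the trimmer screw on the controller, on its turning axis, 52 mm above the table. White disc 52 mm across with an orange hub 30 x 36 mm. The slot in the hub runs along this point's y axis (turns with the screw): 22 mm long, 7 mm wide, 10 mm deep, with 3 mm chamfers round its mouth. The black pointer on hub and disc lies at the -y end of the slot.
- slot_floor (a point): Bottom of the slot, 10 mm below slot_mouth (42 mm above the table); same axes. The blade's end rests here when fully in.
- trimmer (a joint): Trimmer screw angle in rad, anticlockwise from above positive; at 0 the slot runs along the box's y axis and the pointer is to the box's -y. Stops at -1.2 and +1.2. The pointer is on the middle of the green mark at +0.5; it starts between -0.85 and -0.35. It turns stiffly (0.06 N m) and stays where it is left.
- controller: Grey controller box 120 x 200 x 36 mm (x, y, z), fixed; origin under its middle. The trimmer's axis is at y = -40 mm. Black rails (to 53 mm above the table) along both sides of its top carry the shutter. The green mark is on the deck 34 mm from the trimmer's axis, among white ticks.
- shutter_rib (a point): Middle of the upright push rib on the blue dust shutter: 60 mm long in the box's x, 8 mm thick in y, 25 mm tall, its top 13 mm above this point and 84 mm above the table. The shutter plate (108 x 78 x 4 mm, top 59 mm above the table) reaches from this point 72 mm to the box's -y and 6 mm to its +y.
- shutter (a joint): Slide of the shutter in m: 0 fully open, 0.082 fully shut at its stop, over the trimmer. Grows as the shutter moves to the box's -y. Starts at 0 to 0.012. Needs about 1.5 N and stays where it is left.
- clamp_a: steel hold-down clamp plate 70 mm with a brass wing nut, 51 mm tall, loose; bystander, leave alone.
- clamp_b: the second such clamp; bystander, leave alone.
- bit_case: clear and white case of router bits 60 x 120 x 40 mm, loose; bystander, leave alone.
- offcut: brown fibreboard offcut 90 x 130 x 12 mm, loose; bystander, leave alone.
- wrench: steel spanner 150 mm long, lying, loose; bystander, leave alone.
- brush: chip brush with a red handle 180 mm long, lying, loose; bystander, leave alone.
- oil: white oil bottle 44 mm across, 100 mm tall, loose; bystander, leave alone.
Things that resemble listed ones, but are neither listed nor needed, are in the scene too. What is shaped like the part that bears tuner_center but red is not meant.

How it is judged:
By the outcome, as a careful person would: the job done as asked, in the order asked, and still so for the second after the job is handed in, with the robot touching nothing.
It also fails if it takes over 72 s, if anything falls off the work surface, if the arm or the gripper's body presses on something with over 40 N, if the wrist force passes 120 N, or if a joint passes its speed limit or range.

## Working session

There is one attempt and no reset: what is moved stays moved. The work goes in short steps, each a Python script; the robot and the scene stay as the last script left them, time stands still between calls to the robot, and variables do not carry over. Pictures are saved under pics/ and viewed, and the job is handed in when it is done.

```bash
ls; mkdir -p pics
cat > h.py <<'E'
import numpy as np, cv2
from cell import *
from scipy.spatial.transform import Rotation as R
def save(name,fn,crop=None,scale=1):
    p,d=snapshot(name); c=calibration(name)
    np.savez('pics/'+fn+'.npz',p=p,d=d,**{k:np.array(v) for k,v in c.items()})
    im=p[:,:,::-1]
    cv2.imwrite('pics/'+fn+'.png',im); return p,d,c
def world(c,u,v,z):
    # u col v row, depth z
    P=np.array([(u-c['cx'])/c['fx']*z,(v-c['cy'])/c['fy']*z,z,1.])
    return (np.linalg.inv(c['view'])@P)[:3]
def cloud(c,d):
    v,u=np.mgrid[0:d.shape[0],0:d.shape[1]]
    P=np.stack([(u-c['cx'])/c['fx']*d,(v-c['cy'])/c['fy']*d,d,np.ones_like(d)],-1)
    return (P@np.linalg.inv(c['view']).T)[...,:3]
def proj(c,X):
    q=c['view']@np.append(X,1); return np.array([c['fx']*q[0]/q[2]+c['cx'],c['fy']*q[1]/q[2]+c['cy']])
def onz(c,u,v,z):
    iv=np.linalg.inv(c['view']); o=iv[:3,3]; r=iv[:3,:3]@np.array([(u-c['cx'])/c['fx'],(v-c['cy'])/c['fy'],1.])
    return o+r*(z-o[2])/r[2]
def load(fn):
    f=np.load('pics/'+fn+'.npz'); return f['p'],f['d'],{k:f[k] for k in('fx','fy','cx','cy','view')}
E
python3 - <<'E'
from h import *
for n in('top','side'):
    save(n,n+'0')
    for t in ['tuner_center','tuner_tip','rest','stand_seat','stand_top','slot_mouth','shutter_rib','controller']:
        print(n,t,[(round(r['score'],2),np.round(r['pixel'],1)) for r in place_of(n,t)][:3])
print(observe())
E
```

```text
pics
top tuner_center [(0.59, array([290.6, 394.8])), (0.58, array([231.2, 392.8]))]
top tuner_tip [(0.9, array([240.4, 361.6])), (0.78, array([318.7, 375.2]))]
top rest []
top stand_seat [(0.68, array([172.3, 377.4]))]
top stand_top [(0.66, array([152.3, 409.4]))]
top slot_mouth [(0.87, array([190.2, 261.4]))]
top shutter_rib [(0.62, array([191. , 218.2])), (0.31, array([191.7, 264.2]))]
top controller [(0.66, array([201.5, 246.4])), (0.33, array([172.3, 376.5]))]
side tuner_center [(0.89, array([274.1, 286.7])), (0.77, array([285. , 226.8])), (0.51, array([268.4, 356.3]))]
side tuner_tip [(0.85, array([247. , 283.7])), (0.74, array([267.9, 200.5]))]
side rest [(0.71, array([298.5, 287.1]))]
side stand_seat [(0.75, array([268.3, 355.4]))]
side stand_top [(0.82, array([264.4, 373.4]))]
side slot_mouth [(0.63, array([296.4, 285.9])), (0.6, array([189.7, 330.3])), (0.32, array([192.4, 384.3]))]
side shutter_rib [(0.77, array([159.7, 334.3]))]
side controller [(0.61, array([195. , 331.4]))]
{'time_s': 0.9, 'joint_positions': array([ 1.22172564e+00,  3.78868962e-01,  1.73421663e+00, -1.31228560e-05,
        1.02850904e+00, -3.32739794e-02]), 'joint_vel': array([-0.00122036,  0.00041325, -0.00104802, -0.00047145, -0.00078934,
        0.00056598]), 'effort': array([-1.43833677e-03, -7.63684702e+01, -4.34745240e+01,  6.50478783e-02,
        3.90280725e-02, -2.18808924e-05]), 'position': array([0.2173938 , 0.66539047, 0.21394523]), 'tool_rot': array([8.09495968e-01, 5.87125435e-01, 2.32675863e-06, 5.21056725e-06]), 'contact_force': array([ 0.31391724,  0.92653456, -0.1111945 ]), 'wrist_torque': array([ 0.01998958,  0.03611003, -0.00356437]), 'opening': 0.09124591485798773}
```

View pics/top0.png

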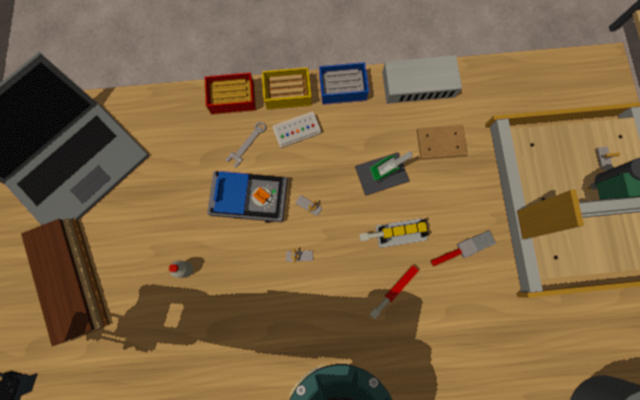

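View pics/side0.png

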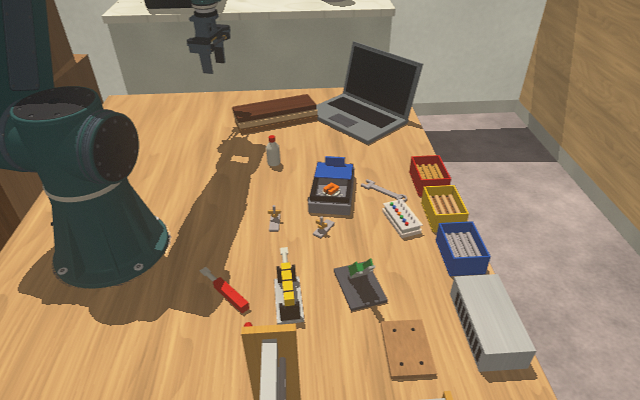

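Run:
```python
from h import *
p,d,c=load('top0'); C=cloud(c,d)
print(c['fx'],c['cx'],c['cy'],np.round(np.linalg.inv(c['view']),3))
for n,(v,u) in dict(center=(231,393),tip=(237,365),seat=(172,377),top=(152,409),slot=(197,264),rib=(191,218),ctrl=(195,250),clampa=(205,310),clampb=(255,299),oil=(268,178),wr=(145,246),standfoot=(180,365)).items(): print(n,np.round(C[v,u],3))
cc=calibration('wrist'); print(cc['fx'],cc['cx'],cc['cy'])
o=observe(); T=np.eye(4);T[:3,:3]=R.from_quat(o['tool_rot']).as_matrix();T[:3,3]=o['position']
print(np.round(np.linalg.inv(T)@np.linalg.inv(cc['view']),3))
```

```text
420.964064348242 320.4978315676378 198.39390291697487 [[-0.095 -0.974  0.205  0.332]
 [-0.995  0.092 -0.021  0.019]
 [ 0.002 -0.206 -0.978  1.132]
 [ 0.     0.     0.     1.   ]]
center [ 0.454 -0.18   0.065]
tip [ 0.447 -0.109  0.056]
seat [ 0.622 -0.165  0.03 ]
top [ 0.64  -0.235  0.127]
slot [0.579 0.143 0.042]
rib [0.599 0.257 0.074]
ctrl [0.589 0.181 0.036]
clampa [0.55  0.024 0.021]
clampb [0.421 0.066 0.006]
oil [0.411 0.358 0.091]
wr [0.74  0.187 0.008]
standfoot [ 0.607 -0.132  0.012]
325.55315864286075 313.9604363014167 201.57246367724858
[[ 1.     0.    -0.     0.   ]
 [-0.     0.967  0.256 -0.073]
 [ 0.    -0.256  0.967 -0.172]
 [ 0.     0.     0.     1.   ]]
```

```bash
cat >> h.py <<'E'
def Q(x,z):
    x=np.array(x,float);z=np.array(z,float);z/=np.linalg.norm(z);x-=z*(x@z);x/=np.linalg.norm(x)
    return R.from_matrix(np.stack([x,np.cross(z,x),z],1)).as_quat()
E
python3 - <<'E'
from h import *
c,s=np.cos(np.radians(55)),np.sin(np.radians(55))
sx=np.array([-.3*c,.95*c,-s]);sx/=np.linalg.norm(sx)
sy=np.cross([0,0,1.],sx);sy/=np.linalg.norm(sy);sz=np.cross(sx,sy)
print(sx,sy,sz)
def t(n,p,q):
    r=inverse_kinematics(p,q); print(n,None if r is None else np.round(r,2))
for g in(1,-1):
    t('lie',[.454,-.18,.05],Q([g,0,0],[0,0,-1]))
    for h in(0,.1): t('lay',np.array([.63,-.2,.1])+sz*h,Q(g*sy,-sz))
    for h in(0,.15): t('top',np.array([.65,-.25,.15])-sx*h,Q(g*sy,sx))
    for a in(-.85,-.35,.5):
        t('slot%.2f'%a,[.58,.143,.15],Q(g*np.array([-np.sin(a),np.cos(a),0]),[0,0,-1]))
    t('rib',[.599,.26,.08],Q([0,g,0],[0,0,-1]))
    t('rib2',[.599,.26,.08],Q([g,0,0],[0,0,-1]))
E
```

```text
[-0.17228561  0.54557111 -0.82016452] [-0.95358267 -0.30113137  0.        ] [-0.24697726  0.78209467  0.57212775]
lie [-0.43  0.33  2.21 -0.    0.6  -0.43]
lay None
lay None
top [-0.55  0.65  1.54  0.39  1.44  2.14]
top [-0.61  0.63  1.34  0.36  1.68  2.17]
slot-0.85 [ 0.2   0.31  1.97 -0.    0.86 -0.52]
slot-0.35 [ 0.2   0.31  1.97 -0.    0.86 -1.02]
slot0.50 [ 0.2   0.31  1.97 -0.    0.86 -1.87]
rib [ 0.37  0.48  1.88 -0.    0.78 -1.2 ]
rib2 [ 0.37  0.48  1.88 -0.    0.78  0.37]
lie [-0.43  0.33  2.21 -0.    0.6   2.72]
lay None
lay None
top [-0.55  0.65  1.54  0.39  1.44 -1.  ]
top [-0.61  0.63  1.34  0.36  1.68 -0.97]
slot-0.85 [ 0.2   0.31  1.97 -0.    0.86  2.62]
slot-0.35 [ 0.2   0.31  1.97 -0.    0.86  2.12]
slot0.50 [ 0.2   0.31  1.97 -0.    0.86  1.27]
rib [ 0.37  0.48  1.88 -0.    0.78  1.94]
rib2 [ 0.37  0.48  1.88 -0.    0.78 -2.77]
```

Run:
```python
from h import *
c,s=np.cos(np.radians(55)),np.sin(np.radians(55))
for k in(.3,0):
  sx=np.array([-k*c,.95*c,-s]);sx/=np.linalg.norm(sx)
  sy=np.cross([0,0,1.],sx);sy/=np.linalg.norm(sy);sz=np.cross(sx,sy)
  def t(n,p,q):
    r=inverse_kinematics(p,q); print(n,None if r is None else np.round(r,2))
  for al in(20,30,40):
   a=np.radians(al)
   for g in(1,-1):
    t('lie%d'%al,[.454,-.18,.05],Q([-g,0,0],[0,np.sin(a),-np.cos(a)]))
    for h in(0,.1): t('lay',np.array([.63,-.2,.1])+sz*h,Q(g*sy,-sz*np.cos(a)+sx*np.sin(a)))
```

```text
lie20 [-0.58  0.41  2.13  0.39  0.84  2.26]
lay [-0.13  0.45  2.02 -1.01  0.66 -2.76]
lay [ 0.    0.32  2.06 -0.89  0.78 -2.78]
lie20 [-0.58  0.41  2.13  0.39  0.84 -0.88]
lay [-0.13  0.45  2.02 -1.01  0.66  0.38]
lay [ 0.    0.32  2.06 -0.89  0.78  0.36]
lie30 [-0.65  0.47  2.08  0.5   0.98  2.13]
lay None
lay [-0.06  0.29  2.03 -0.62  0.75 -3.06]
lie30 [-0.65  0.47  2.08  0.5   0.98 -1.01]
lay [-0.19  0.43  1.98 -0.68  0.63  0.04]
lay [-0.06  0.29  2.03 -0.62  0.75  0.08]
lie40 [-0.7   0.55  2.03  0.57  1.13  2.04]
lay [-0.25  0.43  1.94 -0.36  0.67  2.86]
lay [-0.13  0.29  2.   -0.35  0.77  2.94]
lie40 [-0.7   0.55  2.03  0.57  1.13 -1.1 ]
lay [-0.25  0.43  1.94 -0.36  0.67 -0.28]
lay [-0.13  0.29  2.   -0.35  0.77 -0.2 ]
lie20 [-0.58  0.41  2.13  0.39  0.84  2.26]
lay [-0.1   0.51  1.92 -0.89  0.87 -2.6 ]
lay [ 0.03  0.42  1.92 -0.79  0.99 -2.6 ]
lie20 [-0.58  0.41  2.13  0.39  0.84 -0.88]
lay [-0.1   0.51  1.92 -0.89  0.87  0.54]
lay [ 0.03  0.42  1.92 -0.79  0.99  0.54]
lie30 [-0.65  0.47  2.08  0.5   0.98  2.13]
lay [-0.16  0.47  1.91 -0.66  0.79 -2.82]
lay [-0.03  0.38  1.91 -0.59  0.92 -2.79]
lie30 [-0.65  0.47  2.08  0.5   0.98 -1.01]
lay [-0.16  0.47  1.91 -0.66  0.79  0.32]
lay [-0.03  0.38  1.91 -0.59  0.92  0.35]
lie40 [-0.7   0.55  2.03  0.57  1.13  2.04]
lay None
lay [-0.1   0.36  1.91 -0.37  0.88 -3.  ]
lie40 [-0.7   0.55  2.03  0.57  1.13 -1.1 ]
lay [-0.23  0.46  1.9  -0.41  0.76  0.06]
lay [-0.1   0.36  1.91 -0.37  0.88  0.14]
```

Run:
```python
from h import *
q=Q([1,0,0],[0,0,-1])
goto([.59,.10,.20],q); wait(.3)
save('wrist','w1')
for t in ['slot_mouth','shutter_rib','controller']:
    print(t,[(round(r['score'],2),np.round(r['pixel'],1)) for r in place_of('wrist',t)][:3])
goto([.53,-.26,.24],q); wait(.3)
save('wrist','w2')
for t in ['tuner_center','tuner_tip','rest','stand_seat','stand_top']:
    print(t,[(round(r['score'],2),np.round(r['pixel'],1)) for r in place_of('wrist',t)][:3])
print(observe()['time_s'])
```

```text
slot_mouth [(0.7, array([138.3, 310. ]))]
shutter_rib [(0.8, array([  1.4, 327. ]))]
controller [(0.55, array([ 99.1, 313.6])), (0.19, array([226.9, 463.2]))]
tuner_center [(0.62, array([109.3, 239.5])), (0.61, array([100.7, 119. ]))]
tuner_tip [(0.72, array([ 22.3, 228.6])), (0.7, array([41.3, 64. ])), (0.62, array([172.5, 435.2]))]
rest [(0.75, array([133.8, 249.5])), (0.44, array([ 18.8, 229.6]))]
stand_seat [(0.55, array([ 93.3, 394.2]))]
stand_top [(0.88, array([172.1, 435.6]))]
5.7833
```

View pics/w1.png

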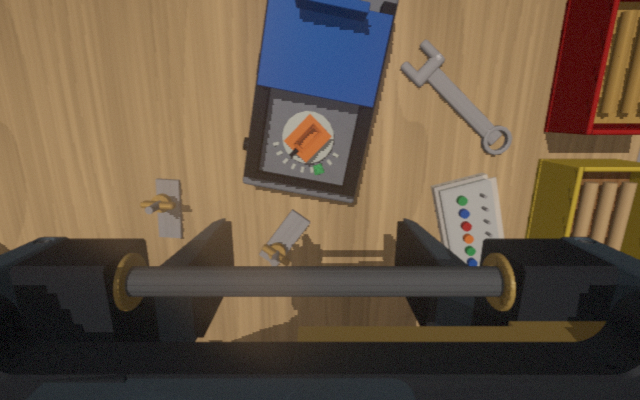

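View pics/w2.png

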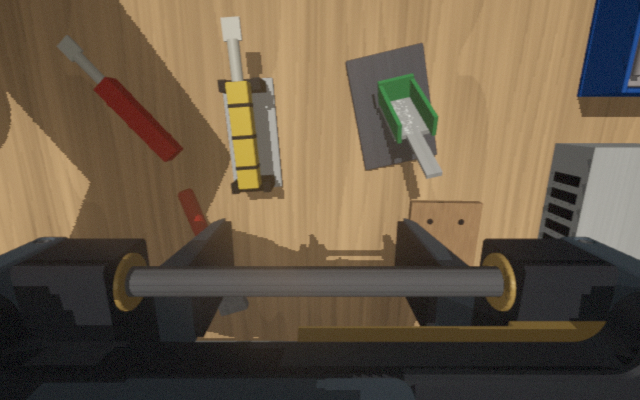

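w1: trimmer hub at about row 138, col 308, with the pointer toward lower-left (row 153, col 293) and the green mark at (168, 319). The rib is at the top edge, around (5, 335). w2: yellow tool, blade end at (20, 231) and handle to (188, 247). The stand's green channel is at (75–140, 380–435), with the strip top near (172, 433).

```bash
python3 - <<'E'
from h import *
p,d,c=load('w2'); C=cloud(c,d)
hsv=cv2.cvtColor(p,cv2.COLOR_RGB2HSV)
v,u=np.mgrid[0:400,0:640]
# handle top
m=(hsv[...,0]>18)&(hsv[...,0]<34)&(hsv[...,1]>150)&(u>215)&(u<275)&(v>70)&(v<200)&(C[...,2]>.06)
P=C[m]; print(m.sum(),np.median(P[:,2]))
mz=m&(abs(C[...,2]-np.median(P[:,2]))<.002)
Z=C[mz];mu=Z.mean(0);U,S,V=np.linalg.svd(Z-mu,full_matrices=False);print('mean',mu,'dir',V[0],V[1])
ax=V[0]*np.sign(V[0][1]); 
t=(Z-mu)@ax;print('extent',np.percentile(t,[0.5,99.5]), 'width',np.ptp(np.percentile((Z-mu)@np.cross([0,0,1],ax),[1,99])))
# everything raised in strip around axis line
n=np.cross([0,0,1],ax)
a=(C-mu)@ax;b=(C-mu)@n
mm=(abs(b)<.02)&(C[...,2]>.035)&(C[...,2]<.075)&(a>-.1)&(a<.2)&(u<290)
print('a range',np.percentile(a[mm],[0.2,1,99,99.8]),'far b',np.median(b[mm&(a>.1)]),'blade b',np.percentile(b[mm&(a>np.percentile(a[mm],99)-.015)],[2,98]),'z',np.median(C[...,2][mm&(a>np.percentile(a[mm],99)-.015)]))
for t in np.arange(-.08,.16,.01):
    k=mm&(abs(a-t)<.005); 
    if k.sum(): print(round(t,3),k.sum(),np.round([np.median(b[k]),np.percentile(b[k],5),np.percentile(b[k],95),np.median(C[k][:,2])],4))
print('table z',np.median(C[...,2][200:220,300:380]))
print('nets: center',world(c,239.5,109.3,d[109,239]),'tip',world(c,228.6,22.3,d[22,229]))
np.set_printoptions(suppress=True)
print('top',C[172,435],C[168,433],C[172,432],'seat onz',onz(c,394,93,.03),C[93,394])
E
python3 - <<'E'
import cv2
im=cv2.imread('pics/w2.png'); cv2.imwrite('pics/w2s.png',cv2.resize(im[40:190,340:480],None,fx=4,fy=4,interpolation=cv2.INTER_CUBIC))
im=cv2.imread('pics/w1.png'); cv2.imwrite('pics/w1s.png',cv2.resize(im[0:210,230:410],None,fx=2.8,fy=2.8,interpolation=cv2.INTER_CUBIC))
E
```

```text
2003 0.06834016997496473
mean [ 0.45505521 -0.20703677  0.06837888] dir [-6.81496949e-02  9.97675077e-01 -2.45858806e-04] [ 0.99761039  0.06814246 -0.0114071 ]
extent [-0.05578935  0.05203814] width 0.020338587244916606
a range [-0.06395639 -0.063132    0.11142674  0.11289709] far b 0.0006690931047668902 blade b [-0.00797652  0.00972479] z 0.059358882141164304
-0.06 200 [-0.0023 -0.0183  0.0187  0.0533]
-0.05 272 [-0.0027 -0.017   0.016   0.0679]
-0.04 219 [-0.0009 -0.01    0.0103  0.0682]
-0.03 231 [-0.0009 -0.0101  0.0105  0.0683]
-0.02 227 [-0.0009 -0.01    0.0102  0.0683]
-0.01 236 [-0.0012 -0.01    0.0103  0.0682]
-0.0 243 [-0.0007 -0.0102  0.0108  0.0684]
0.01 243 [-0.0009 -0.0101  0.0103  0.0683]
0.02 251 [-0.0009 -0.0101  0.0103  0.0683]
0.03 256 [-0.001  -0.0101  0.0106  0.0683]
0.04 257 [-0.0007 -0.0101  0.0101  0.0681]
0.05 381 [-0.0032 -0.0181  0.0184  0.0654]
0.06 191 [-0.0007 -0.0164  0.0158  0.0613]
0.07 127 [-0.0004 -0.0048  0.0056  0.0623]
0.08 132 [-0.0003 -0.0046  0.0055  0.0624]
0.09 156 [-0.0005 -0.0067  0.008   0.0618]
0.1 211 [ 0.0006 -0.0078  0.0092  0.0593]
0.11 182 [ 0.0007 -0.0077  0.0088  0.0595]
table z 0.0013096843881780507
nets: center [ 0.45385148 -0.1811932   0.06862352] tip [ 0.44602594 -0.0993301   0.06007571]
top [ 0.63656109 -0.23531582  0.12712942] [ 0.63563904 -0.23226458  0.12390952] [ 0.63418515 -0.23544698  0.12637676] seat onz [ 0.6186695  -0.16287604  0.03      ] [ 0.6171365  -0.16329018  0.0365888 ]
```

View pics/w2s.png

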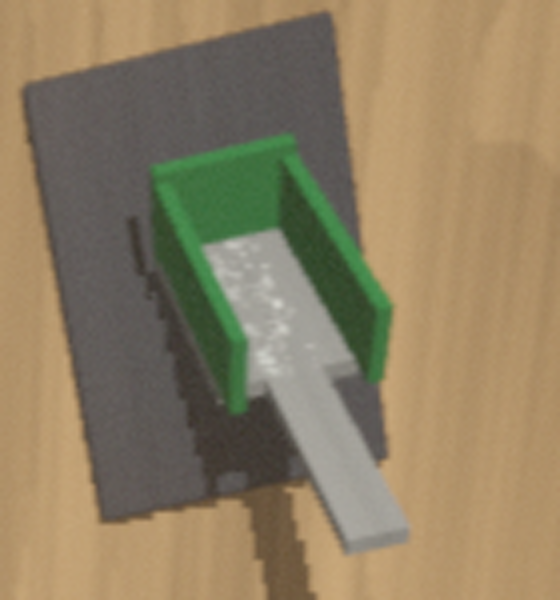

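View pics/w1s.png

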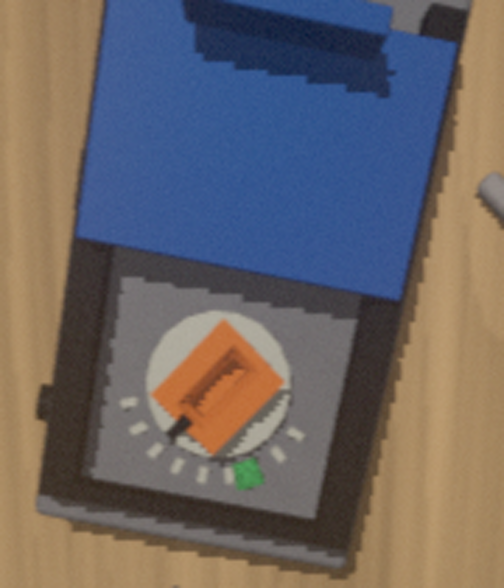

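Run:
```python
from h import *
np.set_printoptions(suppress=True,precision=4)
p,d,c=load('w2'); C=cloud(c,d); C=C-np.array([0,0,.0013])
hsv=cv2.cvtColor(p,cv2.COLOR_RGB2HSV)
v,u=np.mgrid[0:400,0:640]
box=(u>350)&(u<450)&(v>60)&(v<182)
g=box&(hsv[...,0]>45)&(hsv[...,0]<80)&(hsv[...,1]>90)
gray=box&(hsv[...,1]<40)&(p.mean(-1)>110)&(C[...,2]>.02)
P=C[gray]; print(gray.sum())
# robust plane
rng=np.random.default_rng(0);best=0
for _ in range(500):
    a=P[rng.choice(len(P),3,False)];n=np.cross(a[1]-a[0],a[2]-a[0])
    if np.linalg.norm(n)<1e-9: continue
    n/=np.linalg.norm(n);k=abs((P-a[0])@n)<.0015
    if k.sum()>best: best=k.sum();K=k
F=P[K];mu=F.mean(0);n=np.linalg.svd(F-mu,full_matrices=False)[2][2];n*=np.sign(n[2])
print('floor',K.sum(),mu,n,'tilt from vertical',np.degrees(np.arccos(n[2])))
h=n[:2]/np.linalg.norm(n[:2]);print('az plane',h,np.degrees(np.arctan2(h[1],h[0])))
sx=np.append(h*np.cos(np.radians(55)),-np.sin(np.radians(55)));
# azimuth from strip only (z>.085)
G=F[F[:,2]>.082];m2=G.mean(0);w=np.linalg.svd(G-m2,full_matrices=False)[2][0];w*=-np.sign(w[2]);print('strip dir',w,np.degrees(np.arctan2(w[1],w[0])),'slope',np.degrees(np.arcsin(-w[2])))
sy=np.cross([0,0,1],sx);sy/=np.linalg.norm(sy);sz=np.cross(sx,sy)
print('sx',sx,'sy',sy,'sz',sz)
A=(F-m2)@sx;B=(F-m2)@sy
for t in np.arange(-.06,.13,.01):
    k=abs(A-t)<.005
    if k.sum()>5: print(round(t,3),k.sum(),np.percentile(B[k],[3,50,97]),np.median(((F-m2)@sz)[k]))
print('A range',A.min(),A.max(),'m2',m2)
Gp=C[g];a=(Gp-m2)@sx;b=(Gp-m2)@sy;zz=(Gp-m2)@sz
print('green a',np.percentile(a,[.5,2,50,98,99.5]),'b',np.percentile(b,[.5,2,98,99.5]),'z',np.percentile(zz,[1,99]))
for t in np.arange(.03,.14,.01):
    k=abs(a-t)<.005
    if k.sum()>5:
        L=k&(b<0);Rr=k&(b>0);print('g',round(t,3),np.percentile(b[L],[2,50,98]) if L.sum()>3 else '',np.percentile(b[Rr],[2,50,98]) if Rr.sum()>3 else '')
print(proj(c,m2+[0,0,.0013]))
```

```text
1558
floor 1486 [ 0.63   -0.2033  0.0795] [-0.1793  0.7988  0.5743] tilt from vertical 54.948277555467264
az plane [-0.219   0.9757] 102.64961177219587
strip dir [-0.1256  0.5621 -0.8175] 102.59491219614853 slope 54.83076658683187
sx [-0.1256  0.5597 -0.8192] sy [-0.9757 -0.219   0.    ] sz [-0.1794  0.7993  0.5736]
-0.03 20 [-0.0065 -0.001   0.0069] -0.000467321065414622
-0.02 136 [-0.0065  0.0001  0.0065] 4.687125595666597e-05
-0.01 120 [-0.0068  0.0001  0.0065] -2.732088426644915e-05
0.0 123 [-0.0066 -0.0001  0.0068] 7.113600393682311e-05
0.01 110 [-0.0065  0.0001  0.0066] 7.232670445196527e-05
0.02 103 [-0.0066 -0.0004  0.0065] 1.907276538340781e-05
0.03 137 [-0.0147 -0.0007  0.0093] 4.7621799047660446e-05
0.04 159 [-0.0146 -0.0036  0.0085] -2.9867084071115467e-05
0.05 136 [-0.0148 -0.0042  0.0055] 5.9861843902579045e-05
0.06 128 [-0.0148 -0.0045  0.0055] 3.459263510945804e-05
0.07 121 [-0.0147 -0.0047  0.0056] 2.7879270445987594e-05
0.08 113 [-0.0149 -0.0049  0.0054] 9.94872886729248e-05
0.09 80 [-0.0148 -0.0043  0.0049] -7.483997351558995e-06
A range -0.0256861746591215 0.09307116659252658 m2 [ 0.6319 -0.2221  0.1061]
green a [0.0217 0.0224 0.0721 0.0959 0.0979] b [-0.0193 -0.0186  0.0192  0.0194] z [0.0012 0.0255]
g 0.03 [-0.0186 -0.0151 -0.0146] [0.0153 0.0187 0.0192]
g 0.04 [-0.0186 -0.0151 -0.0146] [0.0155 0.0188 0.0193]
g 0.05 [-0.0188 -0.0152 -0.0146] [0.0157 0.0188 0.0192]
g 0.06 [-0.0185 -0.0151 -0.0146] [0.0153 0.0189 0.0193]
g 0.07 [-0.019  -0.015  -0.0145] [0.0157 0.0188 0.0193]
g 0.08 [-0.0187 -0.015  -0.0144] [0.0154 0.0189 0.0194]
g 0.09 [-0.0181 -0.0094 -0.0005] [0.0003 0.007  0.0191]
g 0.1 [-0.0423 -0.0106 -0.0007] [0.0011 0.0103 0.0177]
[423.8088 154.3612]
```

```bash
python3 - <<'E'
from h import *
np.set_printoptions(suppress=True,precision=4)
p,d,c=load('w1'); C=cloud(c,d)
print('table',np.median(C[150:200,90:140,2]),np.median(C[20:120,120:220,2]))
hsv=cv2.cvtColor(p,cv2.COLOR_RGB2HSV)
v,u=np.mgrid[0:400,0:640]
tz=np.median(C[20:120,120:220,2]);C=C-np.array([0,0,tz])
blue=(hsv[...,0]>100)&(hsv[...,0]<125)&(hsv[...,1]>120)&(u>240)&(u<410)&(v<120)
P=C[blue&(abs(C[...,2]-.059)<.004)];print('blue z',np.median(P[:,2]),len(P))
print('plate rect',cv2.minAreaRect((P[:,:2]*1000).astype(np.float32)))
# plate side edges: fit lines via left/right boundary per row
for side in(0,1):
    pts=[]
    for r in range(25,72):
        cols=np.where(blue[r]&(abs(C[r,:,2]-.059)<.004))[0]
        if len(cols): 
            w=cols[0] if side==0 else cols[-1]; pts.append(C[r,w,:2])
    pts=np.array(pts);vx=cv2.fitLine(pts.astype(np.float32),cv2.DIST_HUBER,0,.01,.01).ravel();print('edge',vx,np.degrees(np.arctan2(vx[1],vx[0])))
org=(hsv[...,0]>3)&(hsv[...,0]<20)&(hsv[...,1]>170)&(u>270)&(u<345)&(v>100)&(v<175)
O=C[org];print('orange z',np.percentile(O[:,2],[5,50,95]),len(O))
top=org&(C[...,2]>.049)
O=C[top];r=cv2.minAreaRect((O[:,:2]*1000).astype(np.float32));print('hub',r);print(O[:,:2].mean(0))
# disc
disc=(hsv[...,1]<50)&(p.mean(-1)>130)&(u>275)&(u<345)&(v>100)&(v<175)
dd=disc&(C[...,2]>.036); 
both=(dd|org).astype(np.uint8)
n,l,s,cen=cv2.connectedComponentsWithStats(both);k=1+np.argmax(s[1:,4]);Cp=C[l==k]
print('disc rect',cv2.minAreaRect((Cp[:,:2]*1000).astype(np.float32)),cv2.minEnclosingCircle((Cp[:,:2]*1000).astype(np.float32)),'z',np.median(C[dd][:,2]))
gr=(hsv[...,0]>45)&(hsv[...,0]<85)&(hsv[...,1]>100)&(u>300)&(u<345)&(v>150)&(v<190);G=C[gr];print('green',G.mean(0),gr.sum())
E
python3 - <<'E'
import cv2
im=cv2.imread('pics/w1.png'); cv2.imwrite('pics/w1t.png',cv2.resize(im[100:190,260:355],None,fx=6,fy=6,interpolation=cv2.INTER_NEAREST))
E
```

```text
table 0.0015521329141064688 0.0014938952873292666
blue z 0.05836809038406801 10496
plate rect ((597.346923828125, 228.15087890625), (77.85077667236328, 107.65606689453125), 79.7265853881836)
edge [0.1806 0.9836 0.5437 0.23  ] 79.59735
edge [0.1812 0.9834 0.6517 0.2302] 79.559296
orange z [0.0419 0.0515 0.0529] 906
hub ((583.9664916992188, 152.25961303710938), (36.93961715698242, 27.74587631225586), 44.49425506591797)
[0.5833 0.1509]
disc rect ((583.9664916992188, 152.25961303710938), (36.93961715698242, 27.74587631225586), 44.49425506591797) ((583.6612548828125, 152.07022094726562), 21.65018653869629) z 0.04064937622393053
green [0.5936 0.1201 0.0424] 70
```

View pics/w1t.png

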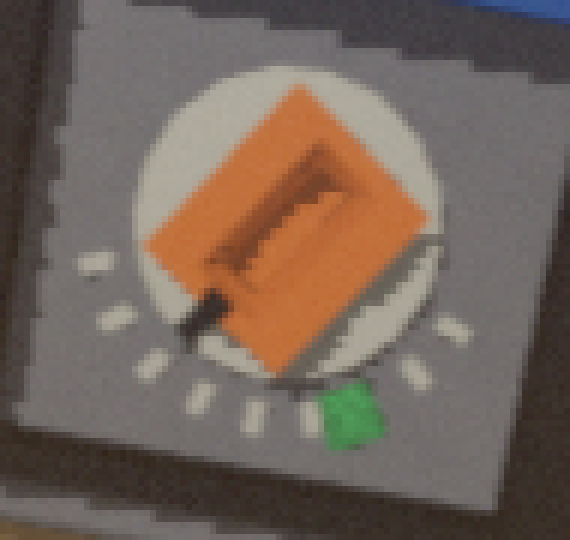

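```bash
cat >> h.py <<'E'
ax=np.array([-.06815,.99767,0]); ax/=np.linalg.norm(ax)
tc=np.array([.4532,-.1795,.056])
az=np.array([0,0,1.]); ay=np.cross(az,ax)
m2=np.array([.6319,-.2221,.1061]); sx=np.array([-.1256,.5597,-.8192]);sx/=np.linalg.norm(sx)
sy=np.cross([0,0,1],sx);sy/=np.linalg.norm(sy);sz=np.cross(sx,sy)
seat=m2+.0925*sx+.011*sz+.0003*sy
AL=np.radians(35)
def grasp1(tip,x,y,z,gx,al=AL):
    "TCP pose for tool with blade end at tip, axes x,y,z, grasp at tuner coordinate gx"
    gz=x*np.sin(al)-z*np.cos(al)
    return tip+(gx-.085)*x+.019*gz, Q(-y,gz), gz
E
python3 - <<'E'
from h import *
np.set_printoptions(suppress=True,precision=4)
p,d,c=load('w1')
print('disc centre z40',onz(c,308.2,137.2,.0405+.0015),'hub c',seat)
tip=tc+.085*ax
P,q,gz=grasp1(tip,ax,ay,az,-.025)
print('grasp',P,gz,inverse_kinematics(P,q))
P2,q2,gz2=grasp1(seat,sx,sy,sz,-.025)
print('lay',P2,gz2,inverse_kinematics(P2,q2),inverse_kinematics(P2+.07*sz,q2),inverse_kinematics(P+[0,0,.13],q))
for h in(.0,.15): 
  P3=seat-.145*sx+.019*sx-h*sx; print('top',P3,inverse_kinematics(P3,Q(-sy,sx)))
gripper_to(.055)
goto(P-gz*.08,q)
print(observe()['time_s'])
save('side','s1')
movel(P-gz*.02,.15); movel(P,.06)
gripper_to(.0,30)
o=observe();print(o['opening'],o['position']-P,o['contact_force'],o['time_s'])
E
```

```text
disc centre z40 [0.5836 0.1517 0.042 ] hub c [ 0.618  -0.1616  0.0366]
grasp [ 0.4542 -0.1936  0.0404] [-0.0391  0.5722 -0.8192] [-0.6821  0.544   2.0208  0.4964  1.0777 -1.1009]
lay [ 0.6333 -0.2295  0.1089] [ 0.0749 -0.3337 -0.9397] [-0.2613  0.4329  1.9241 -0.5023  0.6808 -0.1046] [-0.1772  0.343   1.9617 -0.4777  0.7557 -0.0603] [-0.6821  0.3227  2.0175  0.4537  1.2777 -0.9898]
top [ 0.6338 -0.2321  0.1399] [-0.5506  0.6206  1.6174  0.4324  1.3768 -0.9594]
top [ 0.6527 -0.3161  0.2627] [-0.625   0.5796  1.4339  0.3905  1.6079 -0.9277]
7.1583
0.02196397924877099 [ 0.0001 -0.0001  0.0001] [ 0.0392 -2.1209  1.917 ] 8.8417
```

```bash
python3 - <<'E'
from h import *
np.set_printoptions(suppress=True,precision=4)
tip=tc+.085*ax
P,q,gz=grasp1(tip,ax,ay,az,-.025)
P2,q2,gz2=grasp1(seat,sx,sy,sz,-.025)
movel(P+[0,0,.03],.1); movel(P+[0,0,.14],.25)
pre=P2+.08*sz-.008*sx
goto(pre,q2)
o=observe();print(o['opening'],o['position']-pre,o['contact_force'],o['time_s'])
save('wrist','w3'); save('side','s2'); save('top','t2')
E
python3 - <<'E'
import cv2,numpy as np
a=cv2.imread('pics/w3.png');b=cv2.imread('pics/s2.png')[180:400,200:520]
b=cv2.resize(b,None,fx=1.25,fy=1.25);a=cv2.resize(a,(480,300))
o=np.zeros((580,480,3),np.uint8);o[:300]=a;o[305:580,:400]=b;cv2.imwrite('pics/m3.png',o)
E
```

```text
0.021760991580708558 [-0.0014  0.     -0.0017] [ 0.1109 -0.7648 -0.3315] 10.7667
```

View pics/m3.png

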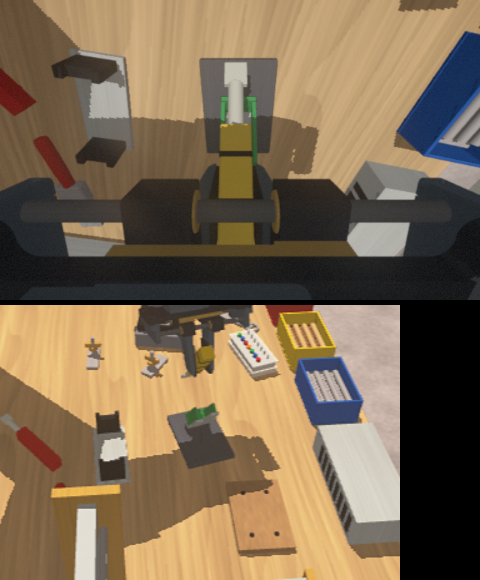

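The wrist view shows the tool held and in line above the channel, with the blade at about (235, 75) and the channel just behind it.

Run:
```python
from h import *
np.set_printoptions(suppress=True,precision=4)
P2,q2,gz2=grasp1(seat,sx,sy,sz,-.025)
A=P2-.008*sx
print(movel(A+.02*sz,.15,threshold=8)); print(movel(A+.0005*sz,.05,threshold=5)); o=observe(); e=o['position']-A; print(e@sx,e@sy,e@sz,o['contact_force'])
h=movel(o['position']+.016*sx,.03,threshold=4)
o=observe(); e=o['position']-P2; print(h,e@sx,e@sy,e@sz,o['contact_force'],o['time_s'])
save('wrist','w4')
```

```text
False
False
7.27302990044704e-05 9.097518079283412e-05 0.00039809888616017757 [ 0.1181  0.3866 -1.8248]
True 0.0001023098286219859 -0.00044342781748872795 0.000363173013605035 [ 1.5415 -3.0032  1.0387] 12.3833
```

View pics/w4.png

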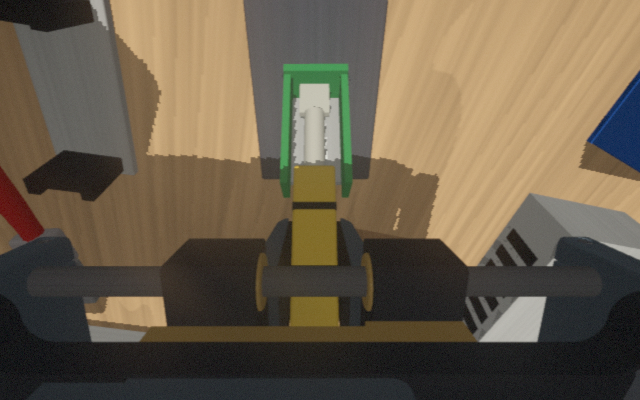

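The w4 picture shows the blade sitting in the foot of the channel at (95, 314), centred between the cheeks. Next I release it and re-grasp by the top end.

Run:
```python
from h import *
np.set_printoptions(suppress=True,precision=4)
P2,q2,gz2=grasp1(seat,sx,sy,sz,-.025)
gripper_to(.055)
movel(observe()['position']-.13*gz2,.25)
P3,q3,gz3=grasp1(seat,sx,sy,sz,-.060,np.pi/2)
goto(P3-.13*sx,q3)
wait(.1)
save('wrist','w5'); save('side','s5'); print(observe()['time_s'])
```

```text
14.775
```

View pics/w5.png

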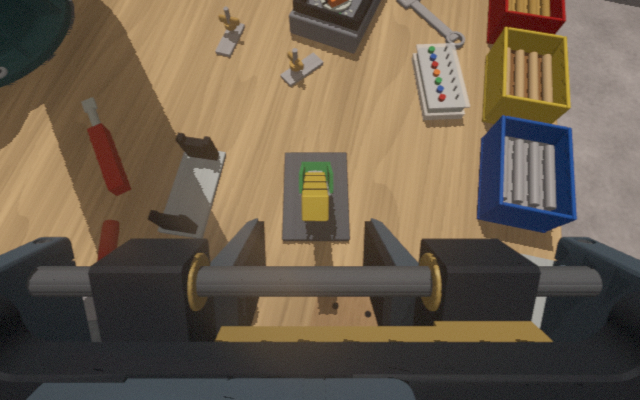

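```bash
python3 - <<'E'
from h import *
np.set_printoptions(suppress=True,precision=4)
p,d,c=load('w5'); print('pred end px',proj(c,seat-.17*sx), 'end top edge',proj(c,seat-.17*sx+.011*sz))
P3,q3,gz3=grasp1(seat,sx,sy,sz,-.060,np.pi/2)
movel(P3-.03*sx,.2); print(movel(P3,.08,threshold=10))
gripper_to(0,40); o=observe();e=o['position']-P3;print(o['opening'],e@sx,e@sy,e@sz,o['contact_force'])
movel(P3+.004*sz-.002*sx,.05); movel(P3+.006*sz-.11*sx,.2)
o=observe();print(o['opening'],o['contact_force'],o['time_s'])
# slot pose
ang=np.radians(44.5); q4=Q([np.cos(ang),np.sin(ang),0],[0,0,-1])
sm=np.array([.5836,.1520,.052])
# TCP is at tuner x=-.060+.019 => tip is .126 ahead
T=sm+[0,0,.126+.04]
goto(T,q4); wait(.3)
o=observe();print(o['position']-T,o['joint_positions'],o['time_s'])
save('wrist','w6'); save('side','s6'); save('top','t6')
E
python3 - <<'E'
import cv2,numpy as np
a=cv2.imread('pics/w6.png');b=cv2.imread('pics/s6.png')[130:230,270:400]
b=cv2.resize(b,None,fx=3,fy=3,interpolation=cv2.INTER_CUBIC);a=cv2.resize(a,(448,280))
o=np.zeros((590,450,3),np.uint8);o[:280,:448]=a;o[285:585,:390]=b;cv2.imwrite('pics/m6.png',o)
E
```

```text
pred end px [314.4924 208.9816] end top edge [314.5011 195.9498]
False
0.021946855417575913 -0.00014619258893987724 -2.3238752758407047e-05 -1.0824538771433896e-05 [-0.8439  0.0644  0.3241]
0.021990160479498946 [-0.4301 -0.2469 -1.0154] 17.5
[ 0.0002 -0.0005 -0.0001] [ 0.2153  0.2243  1.9325  0.      0.985  -0.5606] 19.475
```

View pics/m6.png

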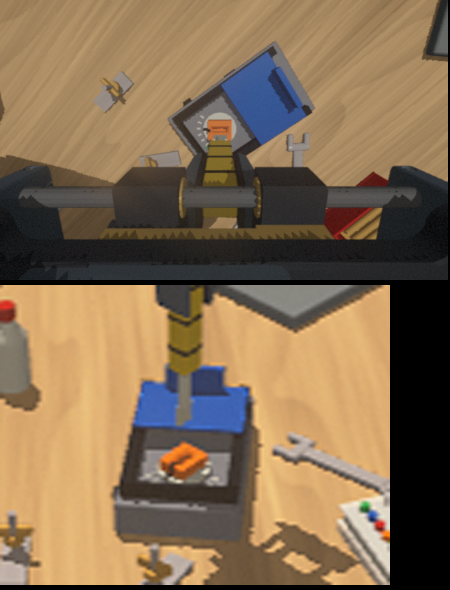

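View pics/w6.png

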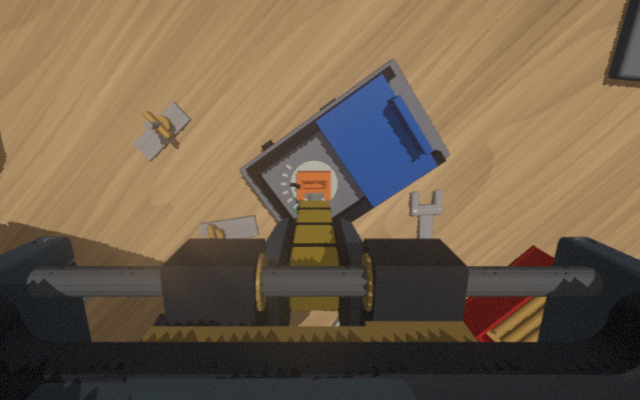

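Run:
```python
from h import *
np.set_printoptions(suppress=True,precision=4)
p,d,c=load('w6'); C=cloud(c,d)-np.array([0,0,.0014])
hsv=cv2.cvtColor(p,cv2.COLOR_RGB2HSV); v,u=np.mgrid[0:400,0:640]
org=(hsv[...,0]>3)&(hsv[...,0]<20)&(hsv[...,1]>170)&(u>285)&(u<345)&(v>160)&(v<205)
O=C[org&(C[...,2]>.048)&(C[...,2]<.056)]
ang=np.radians(44.5);ex=np.array([np.cos(ang),np.sin(ang)]);ey=np.array([np.sin(ang),-np.cos(ang)])
T=np.array([.5836,.1520])
X=(O[:,:2]-T);a=X@ex;b=X@ey
print(len(O),'along slot',np.percentile(a,[1,99]),'across',np.percentile(b,[1,99]),cv2.minAreaRect((O[:,:2]*1000).astype(np.float32)))
cv2.imwrite('pics/w6z.png',cv2.resize(p[150:230,270:360,::-1],None,fx=6,fy=6,interpolation=cv2.INTER_NEAREST))
w=(hsv[...,1]<40)&(u>300)&(u<330)&(v>193)&(v<202)
```

```text
558 along slot [-0.0172  0.0158] across [-0.0154  0.0137] ((582.225341796875, 151.78086853027344), (33.89420700073242, 29.687501907348633), 44.85347366333008)
```

View pics/w6z.png

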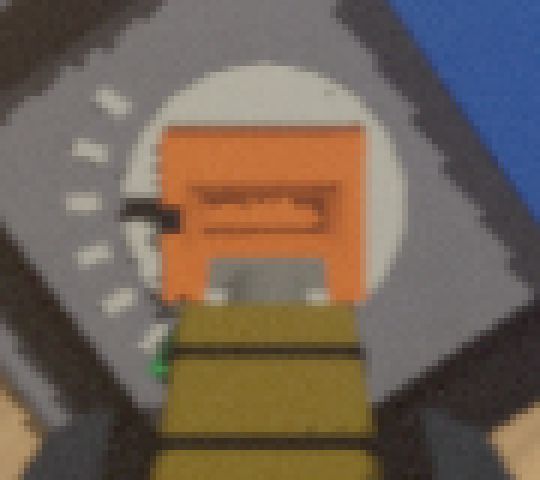

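```bash
python3 - <<'E'
from h import *
np.set_printoptions(suppress=True,precision=4)
ang=np.radians(44.5);ex=np.array([np.cos(ang),np.sin(ang),0]);ey=np.array([np.sin(ang),-np.cos(ang),0])
T=np.array([.5836,.1520,.052+.126])-.0005*ex-.0004*ey
print(movel(T+[0,0,.006],.08,threshold=8)); h=movel(T+[0,0,-.012],.025,threshold=5)
o=observe();print(h,o['position']-T,o['contact_force'],o['wrist_torque'],o['opening'],o['time_s'])
save('wrist','w7');save('side','s7')
E
python3 - <<'E'
import cv2,numpy as np
a=cv2.imread('pics/w7.png')[100:260,230:400];b=cv2.imread('pics/s7.png')[130:230,270:400]
a=cv2.resize(a,None,fx=3,fy=3);b=cv2.resize(b,None,fx=2.2,fy=2.2)
o=np.zeros((480,800,3),np.uint8);o[:480,:510]=a;o[:220,512:798]=b;cv2.imwrite('pics/m7.png',o)
E
```

```text
False
True [-0.     -0.     -0.0099] [-0.6092 -0.7989  6.5344] [-0.1112  0.2423  0.0341] 0.021849943220013955 20.8167
```

View pics/m7.png

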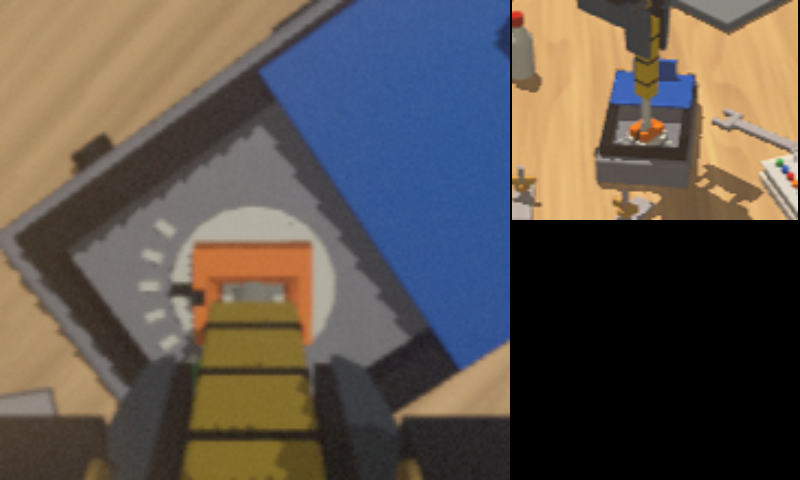

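The blade bottomed 9.9 mm below the slot mouth, which is fully in. Now I turn the screw, allowing for blade and slot play of about 9.5°.

Run:
```python
from h import *
np.set_printoptions(suppress=True,precision=4)
o=observe();P=o['position']+[0,0,.0008]
for a in (80,116.5):
    t=np.radians(a);q=Q([np.cos(t),np.sin(t),0],[0,0,-1]); goto(P,q)
    o=observe();print(a,o['position']-P,o['contact_force'],o['wrist_torque'],o['opening'],o['time_s'])
save('wrist','w8');save('side','s8');save('top','t8')
p,d,c=load('w8'); C=cloud(c,d)-np.array([0,0,.0014])
hsv=cv2.cvtColor(p,cv2.COLOR_RGB2HSV); v,u=np.mgrid[0:400,0:640]
org=(hsv[...,0]>3)&(hsv[...,0]<20)&(hsv[...,1]>170)&(u>275)&(u<355)&(v>120)&(v<225)
O=C[org&(C[...,2]>.048)&(C[...,2]<.056)]
print(len(O),cv2.minAreaRect((O[:,:2]*1000).astype(np.float32)))
cv2.imwrite('pics/w8z.png',cv2.resize(p[100:240,240:400,::-1],None,fx=5,fy=4,interpolation=cv2.INTER_NEAREST))
```

```text
80 [ 0.0003 -0.0001 -0.0001] [ 2.97   -2.119  -2.8572] [-0.5601 -1.1204 -0.0086] 0.022158521586503943 21.5583
116.5 [0.0001 0.     0.0001] [ 4.1164 -1.1047 -2.2449] [-0.2838 -0.8434 -0.0212] 0.022005116772397044 22.2167
520 ((581.9593505859375, 151.0278778076172), (28.618019104003906, 33.83302688598633), 16.171403884887695)
```

View pics/w8z.png

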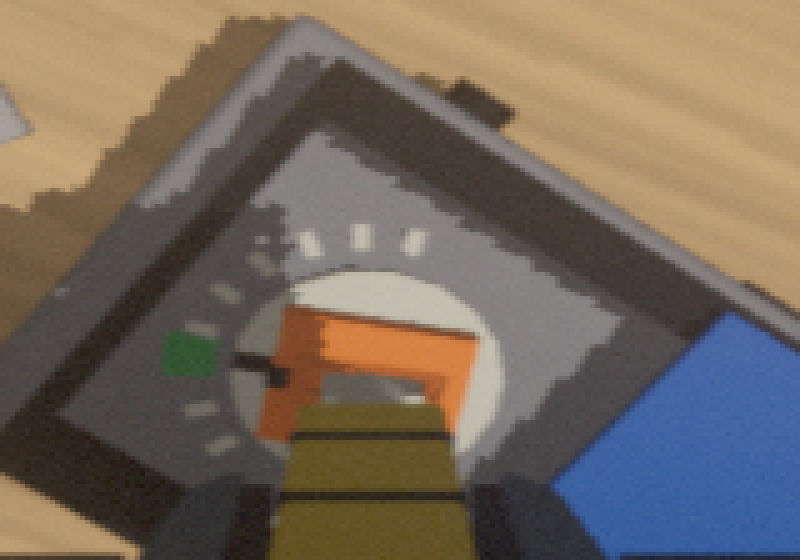

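```bash
cat >> h.py <<'E'
def hubang(fn,rows):
    p,d,c=load(fn); hsv=cv2.cvtColor(p,cv2.COLOR_RGB2HSV)
    org=(hsv[...,0]>2)&(hsv[...,0]<22)&(hsv[...,1]>140)
    pts=[]
    for u in range(rows[0],rows[1]):
        w=np.where(org[120:215,u])[0]
        if len(w)>2: pts.append(onz(c,u,120+w[0]-.5,.0534)[:2])
    l=cv2.fitLine((np.array(pts)*1000).astype(np.float32),cv2.DIST_HUBER,0,.01,.01).ravel()
    return np.degrees(np.arctan2(l[1],l[0]))%180,len(pts),l[2:]
E
python3 - <<'E'
from h import *
np.set_printoptions(suppress=True,precision=4)
print(hubang('w6',(300,329)),hubang('w7',(297,331)),hubang('w8',(299,334)))
p,d,c=load('w8');C=cloud(c,d);hsv=cv2.cvtColor(p,cv2.COLOR_RGB2HSV); v,u=np.mgrid[0:400,0:640]
gr=(hsv[...,0]>45)&(hsv[...,0]<85)&(hsv[...,1]>100)&(u>260)&(u<300)&(v>175)&(v<200)
print(gr.sum(),onz(c,u[gr].mean(),v[gr].mean(),.0375+.0014))
# pointer dark pixels on disc & hub
g=onz(c,u[gr].mean(),v[gr].mean(),.0374);
for cen in([.5831,.1520],[.5825,.1515]):
    e=g[:2]-cen;print('green az+180',np.degrees(np.arctan2(e[1],e[0]))+180,np.linalg.norm(e))
print('pointer hub end',onz(c,240+290/5,100+376/4,.053),'tip',onz(c,240+233/5,100+358/4,.0405))
E
```

```text
(np.float32(44.495083), 29, array([570.1552, 160.9725], dtype=float32)) (np.float32(44.535534), 34, array([571.3005, 163.5299], dtype=float32)) (np.float32(104.91948), 35, array([566.4529, 150.8184], dtype=float32))
49 [0.5933 0.1192 0.0389]
green az+180 107.89436789147747 0.03446569148187574
green az+180 109.10904498955861 0.0341819181773344
pointer hub end [0.5863 0.1383 0.053 ] tip [0.5901 0.1275 0.0405]
```

Run:
```python
from h import *
np.set_printoptions(suppress=True,precision=4)
o=observe();P=o['position']
t=np.radians(119.8);q=Q([np.cos(t),np.sin(t),0],[0,0,-1]); goto(P,q)
o=observe();print(o['position']-P,o['contact_force'],o['wrist_torque'],o['time_s'])
save('wrist','w9')
p,d,c=load('w9')
print(hubang('w9',(299,334)))
cv2.imwrite('pics/w9z.png',cv2.resize(p[100:240,240:400,::-1],None,fx=5,fy=4,interpolation=cv2.INTER_NEAREST))
```

```text
[-0.  0. -0.] [ 2.2478 -1.2147 -2.6465] [-0.2952 -0.7864 -0.0683] 22.6167
(np.float32(107.996826), 35, array([567.6918, 146.3064], dtype=float32))
```

View pics/w9z.png

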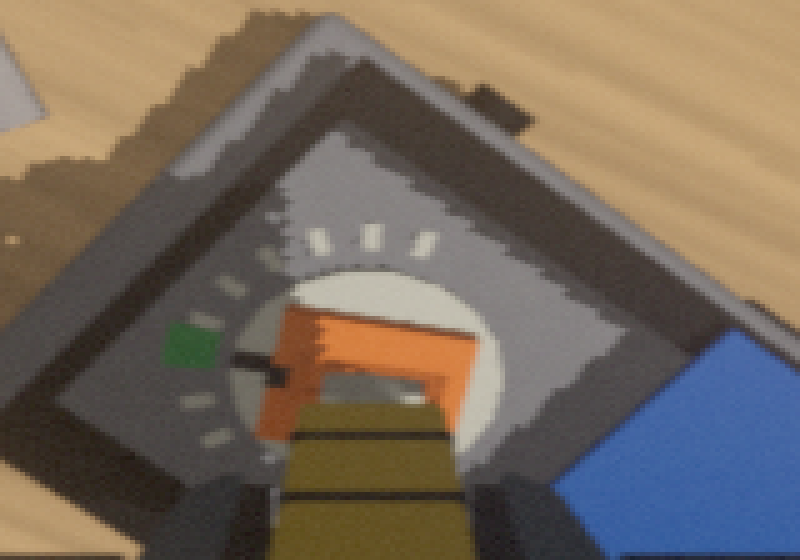

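The pointer now lines up with the green mark: hub azimuth is 108.0° against a target of 108.2°. I unwind into the play and withdraw, then look at it.

Run:
```python
from h import *
np.set_printoptions(suppress=True,precision=4)
o=observe();P=o['position']
t=np.radians(109.5);q=Q([np.cos(t),np.sin(t),0],[0,0,-1]); goto(P,q)
movel(P+[0,0,.05],.1); 
save('wrist','w10'); o=observe(); print(o['time_s'],o['opening'],o['contact_force'])
p,d,c=load('w10'); C=cloud(c,d)-np.array([0,0,.0014])
hsv=cv2.cvtColor(p,cv2.COLOR_RGB2HSV); v,u=np.mgrid[0:400,0:640]
org=(hsv[...,0]>3)&(hsv[...,0]<20)&(hsv[...,1]>150)&(u>275)&(u<355)&(v>120)&(v<225)
O=C[org&(C[...,2]>.048)&(C[...,2]<.056)];print(cv2.minAreaRect((O[:,:2]*1000).astype(np.float32)),hubang('w10',(300,329)))
cv2.imwrite('pics/w10z.png',cv2.resize(p[100:240,240:400,::-1],None,fx=5,fy=4,interpolation=cv2.INTER_NEAREST))
```

```text
23.6583 0.021912574331604765 [-0.2144 -0.53   -0.5676]
((582.2117309570312, 150.954345703125), (29.536951065063477, 34.91676330566406), 19.482275009155273) (np.float32(109.53553), 29, array([567.585 , 146.8744], dtype=float32))
```

View pics/w10z.png

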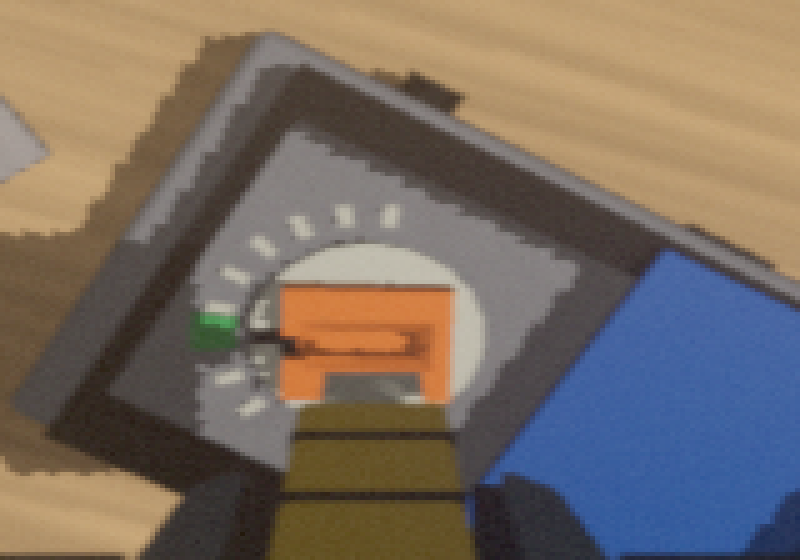

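The picture shows the pointer (255, 337) pointing into the green mark (213, 330). Now the tool goes back to the stand.

Run:
```python
from h import *
np.set_printoptions(suppress=True,precision=4)
movel(observe()['position']+[0,0,.04],.2)
P3,q3,gz3=grasp1(seat,sx,sy,sz,-.060,np.pi/2)
goto(P3+.006*sz-.12*sx,q3); wait(.1)
o=observe();e=o['position']-P3;print(e@sx,e@sy,e@sz,o['opening'],o['time_s'])
save('wrist','w11')
print(movel(P3+.005*sz-.02*sx,.15,threshold=8))
print(movel(P3+.0006*sz-.008*sx,.05,threshold=8))
h=movel(observe()['position']+.014*sx,.03,threshold=4)
o=observe();e=o['position']-P3;print(h,e@sx,e@sy,e@sz,o['contact_force'],o['time_s'])
save('wrist','w12')
```

```text
-0.11958484846300285 -0.0007361703613102755 0.007204960432720784 0.021769542752320625 25.8
False
False
True 4.722456895072082e-06 -0.00018461467338426292 0.00044381749998296654 [ 0.9855 -0.5994  3.0197] 27.4333
```

View pics/w12.png

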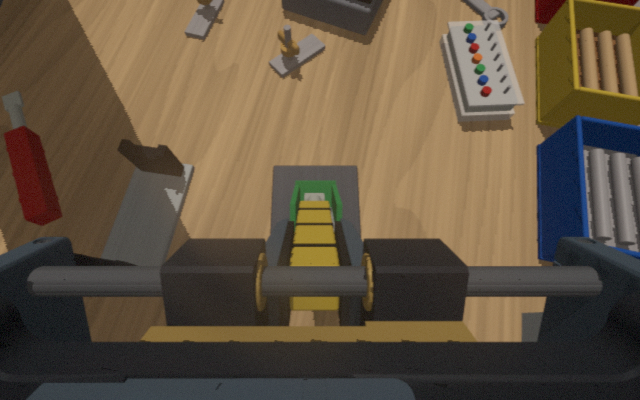

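Run:
```python
from h import *
np.set_printoptions(suppress=True,precision=4)
P3,q3,gz3=grasp1(seat,sx,sy,sz,-.060,np.pi/2)
gripper_to(.055); movel(observe()['position']-.12*sx,.25)
save('wrist','w13')
by=np.array([.1808,.9835,0]);bx=np.array([.9835,-.1808,0]); rib=np.array([.6033,.2606,0])
q=Q(bx,[0,0,-1])
goto(rib+.045*by+[0,0,.16],q)
gripper_to(0,20)
S=rib+.045*by+[0,0,.068]
print(movel(S,.15,threshold=6)); o=observe(); print(o['position']-S,o['opening'],o['time_s'])
h=movel(S-.135*by,.06,threshold=9)
o=observe();print(h,(o['position']-rib)@by,o['contact_force'],o['time_s'])
```

```text
False
[0.0005 0.0002 0.0007] 0.000537651457318652 32.7333
True -0.05690058165729198 [ 0.7631 10.1897  1.4651] 34.2833
```

View pics/w13.png

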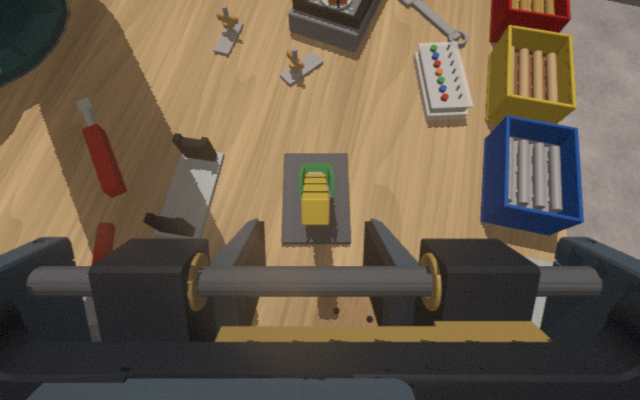

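Run:
```python
from h import *
np.set_printoptions(suppress=True,precision=4)
by=np.array([.1808,.9835,0]);bx=np.array([.9835,-.1808,0]); rib=np.array([.6033,.2606,0])
P=observe()['position']
movel(P+.004*by,.05); h=movel(P-.012*by,.03,threshold=16)
o=observe();print(h,(o['position']-rib)@by,o['contact_force'],o['time_s'])
movel(P+.02*by,.1); movel(P+.02*by+[0,0,.10],.2)
goto([.58,.13,.22],Q([1,0,0],[0,0,-1])); goto([.56,.06,.24],Q([1,0,0],[0,0,-1])); wait(.2)
save('wrist','w14'); save('side','s14'); save('top','t14')
p,d,c=load('w14'); C=cloud(c,d)-np.array([0,0,.0014])
hsv=cv2.cvtColor(p,cv2.COLOR_RGB2HSV)
bl=(hsv[...,0]>100)&(hsv[...,0]<125)&(hsv[...,1]>120)&(abs(C[...,2]-.059)<.004)&(abs(C[...,0]-.59)<.1)&(abs(C[...,1]-.15)<.1)
print(cv2.minAreaRect((C[bl][:,:2]*1000).astype(np.float32)),o['time_s'])
a=p[:,:,::-1];b=cv2.imread('pics/s14.png')[130:310,200:460];t=cv2.imread('pics/t14.png')[60:330,150:520]
m=np.zeros((590,800,3),np.uint8);m[:300,:480]=cv2.resize(a,(480,300));m[305:305+270,:390]=cv2.resize(b,(390,270));m[305:575,400:770]=t;cv2.imwrite('pics/m14.png',m)
```

```text
True -0.05686695914842308 [-0.8607  9.0241  0.6602] 34.85
((582.8141479492188, 151.59375), (77.53096771240234, 107.4925537109375), 79.43292236328125) 34.85
```

View pics/m14.png

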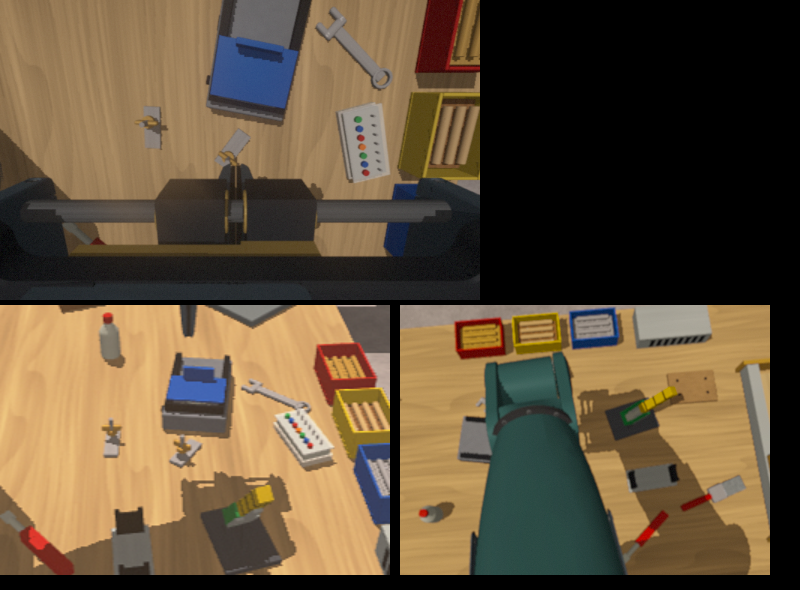

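Run:
```python
from h import *
print(observe()['time_s'],observe()['contact_force']); finish_job()
```

```text
37.1167 [-0.65357057 -0.1715396  -0.25238885]
the job is handed in; nothing more can be done
```

I finished every step in the order asked and handed the job in at about 37 s, with the gripper clear of everything; it reports no verdict.

- **Tool to stand:** I lifted the yellow tool off its rest, seated it blade down in the leaning stand and let go. It met the foot within 0.1 mm of where I expected it.
- **Trimmer:** I took the tool by its top end and put the blade in the slot, where it bottomed 9.9 mm down. I then turned the screw until the pointer was in the green mark. My two angle readings disagree slightly: 108.0° with the blade in and about 109.5° after withdrawing, against a target of 108.2°. That is an error of at most about 0.02 rad.
- **Tool back in the stand:** It met the foot at the same place as the first time, and the last pictures show it standing there.
- **Shutter:** I pushed it until it stopped hard, then pushed again and it stopped at the same place. It travelled 77.8 mm and now sits centred over the trimmer. That is fully shut if it began about 4 mm along its slide, which is within the stated range but which I did not measure separately.

In the last pictures the other things in view looked undisturbed. I compared them only by eye, and the arm hid part of the top view.

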